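Score three target cards with the hanging stylus

ROBOT

A 6-joint arm with a two-finger parallel gripper is mounted at the origin on the work surface. World frame = base frame: x ahead of the robot, y to its left, z up, the work surface at z = 0. Lengths are in m, angles in degrees, forces in N, time in s.
With the tool pointing down it reaches from about 0.3 to 0.75 m from the base axis. Payload 8.5 kg.
Tool frame: the origin (TCP) lies on the centre line of the jaws, within the pads' length; the fingertips stand 25 mm ahead of it and the grasp point (between the pads) lies 6 mm ahead of it; z points along the fingers, y is the line along which they close (so a half turn about z gives the same grasp; the last joint's range is limited). The gripper opens to 85 mm and grips with 20 to 120 N. Pads are 22 mm wide; open, the fingers measure 114 mm over their backs; the gripper's body (76 mm by 85 mm) begins 54 mm behind the grasp point. The pads swing forward as they close: fully open they stand 13 mm farther back than shut.
Start: joints at [64.441, 21.807, 74.336, -0, 83.858, -12.336], TCP at [0.126, 0.535, 0.235] pointing down, gripper open.
Joint ranges: [-178.18, 178.18], [-50.72, 133.34], [12.68, 142.11], [-81.47, 261.47], [9.98, 163.14], [-165.26, 165.26]. Speed limits (degrees/s): [136.94, 136.94, 180, 180, 180, 180].

INTERFACE

Orientations are given as a 3x3 rotation matrix whose columns are the frame's x, y, z axes.
In Python, from rig import telemetry, optics, env gives the robot as it stands.
- The arm moves only by the tool send_rows, never from a script. Its argument "deltas" is a list that holds one entry, the list of rows, each a list of 7 numbers: the shift along the tool's x, y, z in m, then the turn, a rotation vector about the tool's x, y, z in rad, then the opening, from -1 (shut) to 1 (fully open), so that 0 is half open. In form: [[[x, y, z, ax, ay, az, grip], ...]]. A call has 1 to 12 rows; each row shifts and turns the commanded pose from where the row before left it, along the tool's axes as they then stand; what a row does not reach is not made up. A row lasts 1/8 s, in which the tool goes at most 62.5 mm and 10.7 degrees, less where a joint would pass 70% of its speed; a pose out of reach is approached as far as the arm can. A call is refused whole if a number of a shift passes 0.0625 or a number of a turn 0.188, either way. A call with a gripper value outside its range is refused whole. The fingers move at their own pace and stop on an object; "squeeze" is the grip in N (left out, the last holds). Time passes only in rows, so rows that do not move let the fingers close. It gives the time, the measured TCP pose, the force, the opening and the grip force at its end, in the units of the state.
- telemetry.observe(): the state, without advancing time (a new reading comes with each control period).
- optics.get_image(name): name is "side" or "top" or "wrist"; returns a dict with "image" (420x560x3 uint8, red, green, blue), "range_z" (420x560 float32, m along the optical axis (not along the pixel's ray), 0 where there is no reading), "K" (3x3 intrinsics, pixels), "k1" (the pictures are not rectified: a ray, as slopes to the right and down, at radius r is drawn at 1 + k1 r^2 times it, then the intrinsics apply), "rvec" (rotation vector, rad) and "tvec" (3), from world to camera coordinates, as OpenCV has them; the wrist camera has in their place "hand_eye" (4x4, takes a point from camera to tool coordinates, whose origin is the TCP and whose axes are the flange's). Camera axes: x right, y down, z forward; pixel columns grow to the right and rows downward; lengths in m; the calibration is good to about 2 mm. A picture is of the moment at which its call begins: read the wrist's pose just before it.
- env.close_job(): hands the job in; it is judged then, once.
The state is a dict: "time_s": time; "q": joint angles; "qvel": joint speeds; "joint_efforts": joint torques, N m; "position": TCP position; "tool_rot": TCP orientation; "ft_force": force on the tool from outside, world axes, zero at the start; "wrist_torque": the same for the moment, N m; "grip_width": finger opening in m; "gripper_force": force on a finger pad.
Only numpy, scipy, OpenCV 4.12 (cv2) and the standard library are available. Lean on these libraries where they do the work, as an engineer would, in place of code of your own. Each camera call takes 0.05 s, during which the arm holds its last target. There are 200 camera calls.

TASK

Take the scoring stylus off its fork hook and touch its sprung tip gently on the centre dot of each of the three target cards: first the card with the largest bull, then the middle-sized one, then the smallest, resting the tip on each dot for about half a second. Then hang the stylus back in the same fork hook, upright with its collar down between the lips, and let go; leave the other things on the table where they are.

Things in the scene. Friction and masses are not known exactly. Their poses are not given: they have to be found in the camera images.
- stylus: scoring stylus, 166 mm long, 0.17 kg, hanging upright in the stand's fork. Origin: centre of the underside of its aluminium collar (disc 42 mm across, 6 mm thick); z up along the stylus. Grey square grip 26 x 26 mm from 6 to 66 mm above the origin, its faces square to x and y, which at the start are the stand's. Below the origin a steel shaft 14 mm across, 78 mm long, then the tip
- stylus_tip (a point): round point of the thin tip (8 mm across), 100 mm below the stylus origin along its axis. The tip is sprung: it slides up into the shaft by up to 10 mm, from about 1 N, fully in at about 3.5 N
- stand: fixed steel stand: base plate 130 x 100 mm, two thin posts, on top a two-pronged fork hook open to the stand's -x (roughly towards the robot). Origin: on the table straight below the hang point; x points from the mouth to the posts (42 to 52 mm behind the hang point), z up. All of it is below 158 mm
- hang (a point): on top of the prongs, midway between them, 150 mm above the table; the stylus origin lies here when hung. Axes as the stand's. Slot 22 mm wide, open from 26 mm behind this point to the mouth 34 mm in front; prongs 15 mm wide, 8 mm thick. Lips 8 mm high, 28 to 34 mm in front and behind, keep the collar in: lift it over 8 mm to pass the mouth
- frame: fixed scoring frame lying on the table: board 115 x 305 mm, long along its y, rims 14 mm high. Origin: centre of its underside. The three cards lie in a row along its y, 95 mm apart, in any order
- large_card: fixed white card 85 x 85 x 4 mm in the frame with the largest printed bull: dark ring 76 mm across, with a dark centre dot 12 mm across. Origin: centre of its underside, straight below the dot; its top is 4 mm above the origin (14 mm above the table)
- medium_card: the same white card with the middle-sized bull: dark ring 54 mm across, centre dot 12 mm. Origin: centre of its underside, below the dot; top 4 mm above
- small_card: the same white card with the smallest bull: dark ring 34 mm across, centre dot 12 mm. Origin: centre of its underside, below the dot; top 4 mm above
- flask: bystander: dark steel drinking flask, 70 mm across, 200 mm high, standing; origin under its centre
- stapler: bystander: white and black stapler 30 x 150 x 42 mm, long along its y; origin centre of its underside
- case: bystander: closed dark accessory case 90 x 150 x 50 mm; origin centre of its underside
There are look-alikes about, which are no part of the job. What is shaped like the stylus but purple is not meant.

How it is judged:
By the outcome, as a careful person would: the job done as asked, in the order asked, and still so for the second after the job is handed in, with the robot touching nothing.
It also fails if it takes over 64 s, if anything falls off the work surface, if the arm or the gripper's body presses on something with over 40 N, if the wrist force passes 120 N, or if a joint passes its speed limit or range.

## Working session

There is one attempt and no reset: what is moved stays moved. The work goes in short steps, Python scripts to look and compute and a tool call to move; the robot and the scene stay as the last step left them, time stands still between calls to the robot, and variables do not carry over. Pictures are saved under pics/ and viewed, at most 10 in all, crops included, and the job is handed in when it is done.

Besides the shell and the picture viewer there is one more tool, called after "Call:" as name(argument=value, ...), one argument or row to a line, values as JSON. send_rows: Moves the arm, as the interface text tells. Its arguments: {"type":"object","properties":{"deltas":{"type":"array"},"squeeze":{"type":"number"}},"required":["deltas"]}

```bash
mkdir -p pics; ls; cat > h.py <<'E'
import numpy as np, cv2
from rig import telemetry, optics, env
def grab(name):
    s=telemetry.observe(); d=optics.get_image(name)
    if name=="wrist":
        T=np.eye(4);T[:3,:3]=np.array(s["tool_rot"]);T[:3,3]=s["position"]
        d["T"]=T@np.array(d["hand_eye"])
    else:
        R=cv2.Rodrigues(np.array(d["rvec"],float))[0];W=np.eye(4);W[:3,:3]=R;W[:3,3]=np.ravel(d["tvec"])
        d["T"]=np.linalg.inv(W)
    return d
def rays(d,uv):
    dist=np.array([d["k1"],0,0,0,0],float)
    return cv2.undistortPoints(np.array(uv,float).reshape(-1,1,2),np.array(d["K"],float),dist).reshape(-1,2)
def world(d,uv,z=None):
    uv=np.array(uv,float).reshape(-1,2);r=np.c_[rays(d,uv),np.ones(len(uv))]
    T=d["T"]
    if z is None:
        i=np.round(uv).astype(int);c=r*d["range_z"][i[:,1],i[:,0]][:,None]
        return c@T[:3,:3].T+T[:3,3]
    w=r@T[:3,:3].T;return T[:3,3]+w*((z-T[2,3])/w[:,2])[:,None]
def cloud(d):
    v,u=np.mgrid[0:420,0:560]
    return world(d,np.c_[u.ravel(),v.ravel()]).reshape(420,560,3)
E
python3 - <<'E'
from h import *
a=grab("top");b=grab("side")
cv2.imwrite("pics/top.png",a["image"][:,:,::-1]);cv2.imwrite("pics/side.png",b["image"][:,:,::-1])
s=telemetry.observe();print(s)
E
```

```text
pics
{'time_s': 0.1, 'q': array([ 6.44406990e+01,  2.18400745e+01,  7.43793195e+01, -1.06237684e-03,
        8.38597106e+01, -1.23360517e+01]), 'qvel': array([-0.01574282, -0.14559137, -0.13737273, -0.03977224, -0.0556393 ,
       -0.00967848]), 'joint_efforts': array([ 4.07148676e-03, -4.49224663e+01, -2.31655043e+01, -2.06376671e-04,
        3.72361246e-03,  3.87814794e-05]), 'position': array([0.12570475, 0.5351748 , 0.23455235]), 'tool_rot': array([[-9.73486540e-01,  2.28743572e-01, -5.79036376e-04],
       [ 2.28744137e-01,  9.73485772e-01, -1.25347837e-03],
       [ 2.76958554e-04, -1.35269549e-03, -9.99999047e-01]]), 'ft_force': array([ 0.67869885, -0.21658871,  0.16450992]), 'wrist_torque': array([-0.01024007, -0.02449547, -0.06798709]), 'gripper_force': 0.0, 'grip_width': 0.08559927757091673}
```

View pics/top.png

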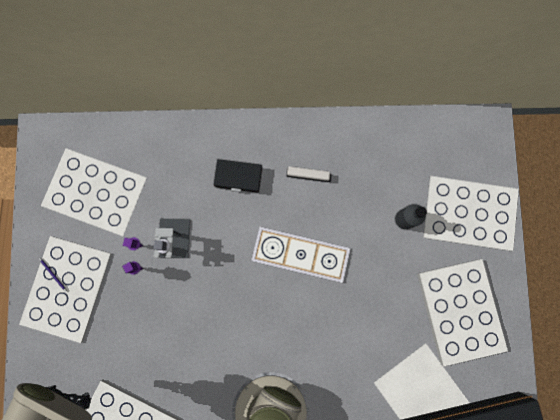

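View pics/side.png

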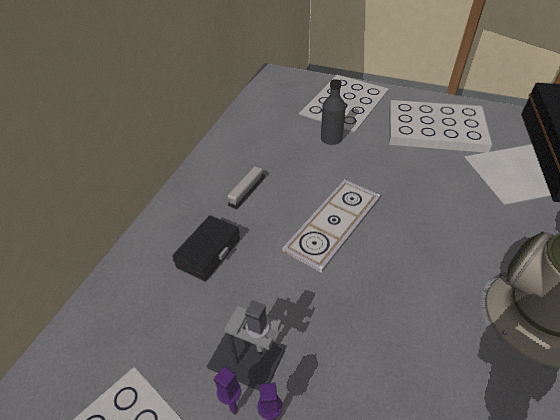

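The top view shows the scoring frame at about (301,254), with the large card at (272,247), the small at (301,254) and the medium at (329,261). The stand is at about (170,240). Candidates for the stylus are the grey one in the fork at (167,240) and the purple look-alikes at (131,243) and (132,267). I choose the grey one and check it in a close crop.

```bash
python3 - <<'E'
from h import *
a=grab("top");b=grab("side")
c1=a["image"][205:295,110:230];c2=b["image"][290:420,190:310]
c1=cv2.resize(c1,(480,360),interpolation=2);c2=cv2.resize(c2,(332,360),interpolation=2)
cv2.imwrite("pics/crop.png",np.hstack([c1,c2])[:,:,::-1])
print("cards L,S,M",world(a,[(272,247),(301,254),(329,261)],.014).round(4), world(b,[(314,243),(334,220),(352,199)],.014).round(4))
for n,d in(("top",a),("side",b)):
    P=cloud(d);P[d["range_z"]==0]=np.nan
    ctr=world(d,[(165,240) if n=="top" else (256,315)],.2)[0]; print(n,ctr)
    m=(np.hypot(P[...,0]-ctr[0],P[...,1]-ctr[1])<.12)
    im=d["image"].astype(int)
    pur=(im[...,2]-im[...,1]>40)
    for lo,hi in((.205,.23),(.14,.165)):
        k=m&(P[...,2]>lo)&(P[...,2]<hi)
        for t,kk in(("grey",k&~pur),("purple",k&pur)):
            if kk.sum()>3:
                q=P[kk];print(n,t,lo,kk.sum(),np.median(q,0).round(4),cv2.minAreaRect((q[:,:2]*1000).astype(np.float32)))
E
```

```text
cards L,S,M [[ 0.5193 -0.0158  0.014 ]
 [ 0.4944 -0.11    0.014 ]
 [ 0.4696 -0.2006  0.014 ]] [[ 0.5194 -0.017   0.014 ]
 [ 0.4945 -0.1082  0.014 ]
 [ 0.4702 -0.1992  0.014 ]]
top [0.5358323 0.2922168 0.2      ]
top grey 0.205 87 [0.5237 0.3082 0.2149] ((523.67529296875, 308.17657470703125), (26.77655029296875, 23.264299392700195), 89.37545776367188)
top grey 0.14 374 [0.5432 0.3014 0.1515] ((535.0481567382812, 341.9230651855469), (121.59947204589844, 85.28887939453125), 87.97877502441406)
top purple 0.14 18 [0.5365 0.405  0.1631] ((534.550048828125, 405.345458984375), (13.339289665222168, 25.902719497680664), 80.10577392578125)
side [0.52126635 0.31199579 0.2       ]
side grey 0.205 280 [0.5216 0.3113 0.2151] ((522.9118041992188, 309.43267822265625), (27.91170883178711, 26.75722312927246), 87.69482421875)
side grey 0.14 1141 [0.5283 0.3231 0.1503] ((518.8380126953125, 349.6298828125), (103.38520812988281, 160.81259155273438), 15.84222412109375)
side purple 0.14 162 [0.5299 0.4114 0.1642] ((500.4019470214844, 411.8090515136719), (99.34834289550781, 28.677204132080078), 1.6303400993347168)
```

View pics/crop.png

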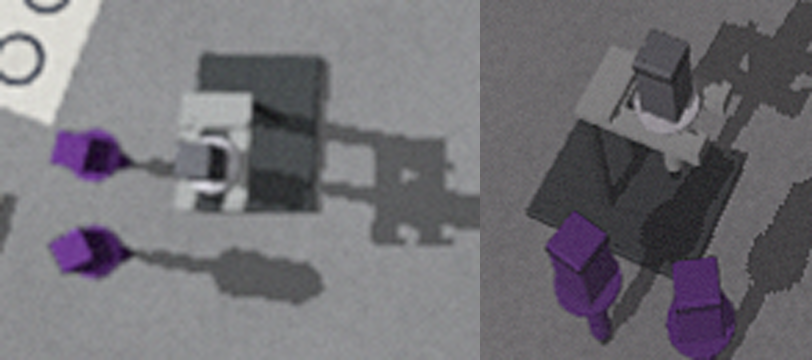

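The crop confirms it: the grey grip with an aluminium collar sits in the fork at crop (205,160), and the two purple ones stand outside the stand. I move above it for a look with the wrist camera.

Call:
send_rows(
  deltas=[
    [[-0.052,-0.0166,-0.015,0,0,0,1],[-0.052,-0.0166,-0.015,0,0,0,1],[-0.052,-0.0166,-0.015,0,0,0,1],[-0.052,-0.0166,-0.015,0,0,0,1],[-0.052,-0.0166,-0.015,0,0,0,1],[-0.052,-0.0166,-0.015,0,0,0,1],[-0.052,-0.0166,-0.015,0,0,0,1],[-0.052,-0.0166,-0.015,0,0,0,1],[0,0,0,0,0,0,1],[0,0,0,0,0,0,1]],
  ],
)

```text
time_s: 1.45
position: [0.5, 0.3111, 0.3547]
tool_rot: [[-0.973, 0.229, -0.001], [0.229, 0.973, -0.0], [0.001, -0.0, -1.0]]
ft_force: [-0.2, 0.4, 0.4]
grip_width: 0.0855
gripper_force: 0.0
```

```bash
python3 - <<'E'
from h import *
d=grab("wrist");print(np.array(d["hand_eye"]).round(3))
s=telemetry.observe();print(s["position"],s["tool_rot"])
cv2.imwrite("pics/w1.png",d["image"][:,:,::-1])
P=cloud(d);P[d["range_z"]==0]=np.nan
m=(abs(P[...,0]-.523)<.1)&(abs(P[...,1]-.309)<.07)
im=d["image"].astype(int);m&=~(im[...,2]-im[...,1]>30)
for lo,hi in((.21,.225),(.152,.16),(.144,.152)):
    k=m&(P[...,2]>lo)&(P[...,2]<hi);q=P[k]
    if len(q)>5:print(lo,len(q),np.median(q,0).round(4),q.min(0).round(4),q.max(0).round(4),cv2.minAreaRect((q[:,:2]*1000).astype(np.float32)))
E
```

```text
[[ 0.001 -0.959 -0.283  0.071]
 [ 1.     0.001  0.001  0.   ]
 [-0.    -0.283  0.959 -0.141]
 [ 0.     0.     0.     1.   ]]
[0.49957784 0.31148574 0.35483594] [[-9.73695981e-01  2.27849508e-01 -8.58808143e-04]
 [ 2.27849695e-01  9.73696308e-01 -1.25993639e-04]
 [ 8.07510730e-04 -3.18358674e-04 -9.99999623e-01]]
0.21 759 [0.5211 0.3111 0.2184] [0.5092 0.2974 0.21  ] [0.5366 0.3243 0.2203] ((522.898193359375, 310.85400390625), (25.981815338134766, 26.493877410888672), 87.30310821533203)
0.152 1503 [0.5291 0.3131 0.1531] [0.488  0.2827 0.152 ] [0.5776 0.3381 0.16  ] ((532.8905639648438, 310.2701721191406), (51.99626922607422, 88.26634216308594), 87.58463287353516)
0.144 323 [0.5367 0.3148 0.1516] [0.488  0.2827 0.1441] [0.5784 0.3376 0.152 ] ((533.227783203125, 310.2310791015625), (51.89266586303711, 88.82247161865234), 87.31806945800781)
```

View pics/w1.png

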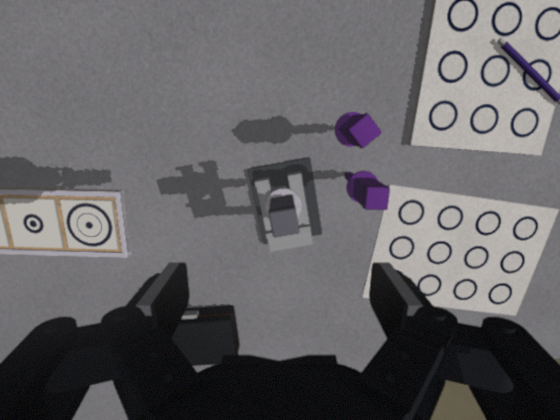

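The wrist view shows the grey stylus at (283,215) in the fork, with the purple ones to the right at (375,195) and (362,130), clear of the jaws. The hang point is at about (0.523, 0.311), the stand's x axis is at −2.5°, and the size checks agree.

Call:
send_rows(
  deltas=[
    [[-0.0229,0.0048,0,0,0,-0.093,1],[0,0,0.02,0,0,-0.093,1],[0,0,0.05,0,0,0,1],[0,0,0.05,0,0,0,1],[0,0,0.025,0,0,0,1],[0,0,0.014,0,0,0,1],[0,0,0,0,0,0,1],[0,0,0,0,0,0,1]],
  ],
  squeeze=40,
)

```text
time_s: 2.5
position: [0.5241, 0.3108, 0.1975]
tool_rot: [[-0.999, 0.044, 0.002], [0.044, 0.999, 0.001], [-0.002, 0.001, -1.0]]
ft_force: [0.2, 0.2, -0.6]
grip_width: 0.0851
gripper_force: 0.0
```

```bash
python3 - <<'E'
from h import *
d=grab("wrist")
s=telemetry.observe();print(s["position"],s["tool_rot"],s["q"])
cv2.imwrite("pics/w2.png",d["image"][:,:,::-1])
E
```

```text
[0.52410259 0.31070903 0.19745369] [[-9.99005120e-01  4.45396213e-02  2.23415695e-03]
 [ 4.45414993e-02  9.99007216e-01  7.97981463e-04]
 [-2.19639713e-03  8.96700268e-04 -9.99997186e-01]] [ 1.95418829e+01  2.92791498e+01  6.81392468e+01  2.71608649e-04
  8.24456756e+01 -6.79053182e+01]
```

View pics/w2.png

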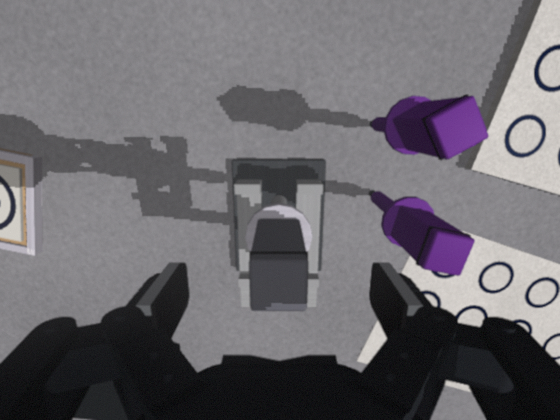

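The stylus stands centred between the jaws at (279,280), square to the pads. I close now.

Call:
send_rows(
  deltas=[
    [[0,0,0,0,0,0,-1],[0,0,0,0,0,0,-1],[0,0,0,0,0,0,-1],[0,0,0,0,0,0,-1],[0,0,0,0,0,0,-1],[0,0,0,0,0,0,-1]],
  ],
  squeeze=40,
)

```text
time_s: 3.3
position: [0.5239, 0.3104, 0.1963]
tool_rot: [[-0.999, 0.045, 0.001], [0.045, 0.999, 0.0], [-0.0, 0.0, -1.0]]
ft_force: [0.3, 0.6, 2.7]
grip_width: 0.0254
gripper_force: 40.0
```

```bash
python3 - <<'E'
from h import *
s=telemetry.observe();print(s["position"],s["tool_rot"],s["ft_force"],s["grip_width"])
E
```

```text
[0.52391626 0.3104435  0.19633783] [[-9.98997165e-01  4.47706005e-02  5.08254484e-04]
 [ 4.47706959e-02  9.98997274e-01  1.77818683e-04]
 [-4.99783795e-04  2.00395267e-04 -9.99999855e-01]] [0.28533322 0.60842146 2.65650947] 0.02543333394214548
```

Call:
send_rows(
  deltas=[
    [[0,0,-0.02,0,0,0,-1],[0,0,-0.038,0,0,0,-1],[0,0,-0.038,0,0,0,-1],[0,0,-0.038,0,0,0,-1],[-0.0018,-0.0544,0,0,0,0,-1],[-0.0018,-0.0544,0,0,0,0,-1],[-0.0018,-0.0544,0,0,0,0,-1],[-0.0018,-0.0544,0,0,0,0,-1],[-0.0018,-0.0544,0.03,0,0,0,-1],[-0.0018,-0.0544,0.05,0,0,0,-1],[0,0,0.05,0,0,0,-1],[0,0,0,0,0,0,-1]],
  ],
)

```text
time_s: 4.8
position: [0.5183, -0.0078, 0.205]
tool_rot: [[-0.999, 0.046, -0.008], [0.046, 0.999, 0.002], [0.008, 0.002, -1.0]]
ft_force: [0.2, -1.1, -0.7]
grip_width: 0.0253
gripper_force: 40.2
```

Call:
send_rows(
  deltas=[
    [[0,0,0,0,0,0,-1],[0,0,0,0,0,0,-1]],
  ],
)

```text
time_s: 5.05
position: [0.5209, -0.0074, 0.2098]
tool_rot: [[-0.999, 0.044, 0.004], [0.044, 0.999, -0.001], [-0.004, -0.001, -1.0]]
ft_force: [0.3, -0.1, -1.6]
grip_width: 0.0253
gripper_force: 40.3
```

```bash
python3 - <<'E'
from h import *
d=grab("wrist");t=grab("top");b=grab("side")
import pickle;pickle.dump((d,t,b),open("l.pkl","wb"))
s=telemetry.observe();print(s["position"],s["tool_rot"],s["ft_force"],s["grip_width"])
cv2.imwrite("pics/w3.png",np.hstack([d["image"],b["image"][160:280,260:400].repeat(3,0).repeat(3,1)[:420,:420][:, :240]])[:,:,::-1])
E
```

```text
[ 0.52038939 -0.00749125  0.20888527] [[-9.99023800e-01  4.41360210e-02  1.85955845e-03]
 [ 4.41351665e-02  9.99025445e-01 -4.98129979e-04]
 [-1.87973168e-03 -4.15571783e-04 -9.99998147e-01]] [ 0.10176064 -0.31850295 -1.95323854] 0.025337088653423705Traceback (most recent call last):
  File "<stdin>", line 5, in <module>
    return _nx.concatenate(arrs, 1, dtype=dtype, casting=casting)
           ~~~~~~~~~~~~~~~^^^^^^^^^^^^^^^^^^^^^^^^^^^^^^^^^^^^^^^
ValueError: all the input array dimensions except for the concatenation axis must match exactly, but along dimension 0, the array at index 0 has size 420 and the array at index 1 has size 360
```

```bash
python3 - <<'E'
from h import *
import pickle
d,t,b=pickle.load(open("l.pkl","rb"))
w=d["image"][:360]; s=b["image"][150:270,270:350].repeat(3,0).repeat(3,1)
cv2.imwrite("pics/w3.png",np.hstack([w,s])[:,:,::-1])
E
```

```text
(no output)
```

View pics/w3.png

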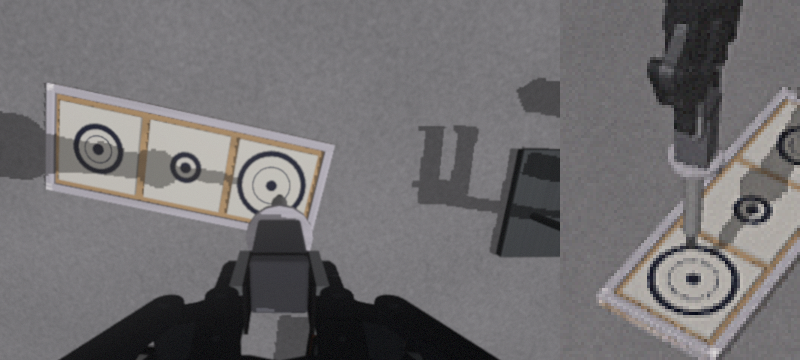

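The wrist picture shows the dots at L (271,185), S (185,168) and M (98,149), with the tip just beyond the collar at about (278,198). In the side view the tip is at about (313.7,231). I compute the refined dots and compare the expected tip with the observed one.

```bash
python3 - <<'E'
from h import *
import pickle
d,t,b=pickle.load(open("l.pkl","rb"))
def dot(D,u,v,r):
    g=cv2.cvtColor(D["image"],cv2.COLOR_RGB2GRAY).astype(float)
    y,x=np.mgrid[0:420,0:560];m=np.hypot(x-u,y-v)<r
    w=np.where(m,np.clip(np.percentile(g[m],70)*.75-g,0,None),0)
    return ((x*w).sum()/w.sum(),(y*w).sum()/w.sum())
for n,D,pts,r in(("wrist",d,[(271,185),(185,168),(98,149)],7),("side",b,[(314,243),(334,220),(352,199)],5),("top",t,[(272,247),(301,254),(329,261)],4)):
    p=[dot(D,*q,r) for q in pts]; print(n,np.round(p,1).tolist(),world(D,p,.014).round(4)[:,:2].tolist())
def proj(D,P):
    W=np.linalg.inv(D["T"])
    return cv2.projectPoints(np.array([P],float),cv2.Rodrigues(W[:3,:3])[0],W[:3,3],np.array(D["K"],float),np.array([D["k1"],0,0,0,0.]))[0].ravel()
tip=np.array([.5194,-.0075,.2089-.146])
for D in(d,b,t): print(proj(D,tip).round(1), end=' ')
print(); print(proj(d,tip+[.002,0,0]),proj(b,tip+[.002,0,0]),proj(b,tip+[0,.002,0]))
s=telemetry.observe();print(s["position"],s["time_s"])
g=cv2.resize(d["image"][165:225,240:320],(400,300),interpolation=0)
g2=cv2.resize(b["image"][200:260,274:354],(400,300),interpolation=0)
cv2.imwrite("pics/w4.png",np.hstack([g,g2])[:,:,::-1])
E
```

```text
wrist [[270.9, 185.4], [185.0, 167.7], [97.8, 148.9]] [[0.5203, -0.0159], [0.4966, -0.1088], [0.4718, -0.2014]]
side [[313.9, 242.6], [334.5, 219.9], [351.5, 198.2]] [[0.5201, -0.0182], [0.4934, -0.109], [0.4722, -0.2018]]
top [[nan, nan], [301.8, 253.5], [328.8, 260.9]] [[nan, nan], [0.496, -0.1128], [0.4699, -0.2001]]
[278.3 194.7] [313.4 232.9] [269.2 246.2] 
[278.38224744 196.71267397] [312.64955553 232.67304178] [313.1856718  233.48831182]
[ 0.52038939 -0.00749125  0.20888527] 5.2<stdin>:8: RuntimeWarning: invalid value encountered in scalar divide
```

View pics/w4.png

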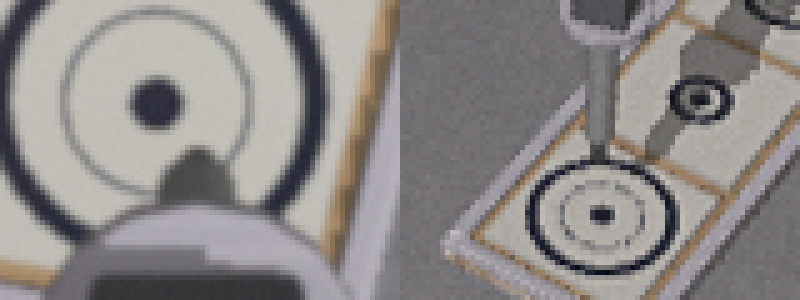

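Call:
send_rows(
  deltas=[
    [[-0.0012,-0.0095,0,0,0,0,-1],[0,0,0.02,0,0,0,-1],[0,0,0.02,0,0,0,-1],[0,0,0,0,0,0,-1],[0,0,0,0,0,0,-1],[0,0,0,0,0,0,-1]],
  ],
)

```text
time_s: 5.95
position: [0.5212, -0.0175, 0.1687]
tool_rot: [[-0.999, 0.045, 0.002], [0.045, 0.999, -0.0], [-0.002, -0.0, -1.0]]
ft_force: [-0.4, 0.6, -1.5]
grip_width: 0.0252
gripper_force: 40.2
```

```bash
python3 - <<'E'
from h import *
s=telemetry.observe();print(s["position"],s["tool_rot"],s["ft_force"])
d=grab("wrist");b=grab("side")
g=cv2.resize(d["image"][165:225,240:320],(400,300),interpolation=0)
g2=cv2.resize(b["image"][200:260,274:354],(400,300),interpolation=0)
cv2.imwrite("pics/w5.png",np.hstack([g,g2])[:,:,::-1])
E
```

```text
[ 0.52121914 -0.01747984  0.16874739] [[-9.98995973e-01  4.47703667e-02  1.63080308e-03]
 [ 4.47696769e-02  9.98997231e-01 -4.57061099e-04]
 [-1.64963056e-03 -3.83591670e-04 -9.99998566e-01]] [-0.39564053  0.56098973 -1.51552014]
```

View pics/w5.png

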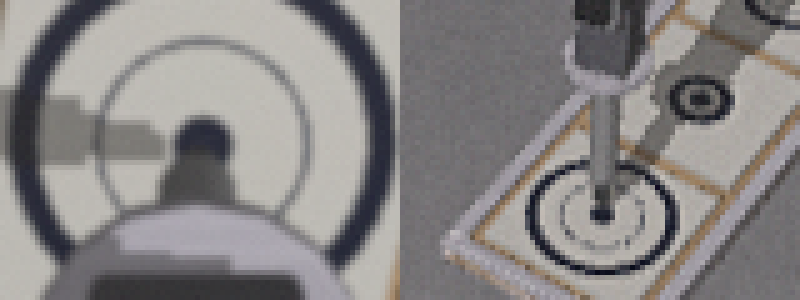

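The tip is 8 mm above the large dot and about 1 mm to its left in the wrist crop (200 against 205), and it sits on the dot in the side view. I shift it +1 mm and press.

Call:
send_rows(
  deltas=[
    [[0,0.001,0.005,0,0,0,-1],[0,0,0.004,0,0,0,-1],[0,0,0.003,0,0,0,-1],[0,0,0,0,0,0,-1],[0,0,0,0,0,0,-1],[0,0,0,0,0,0,-1]],
  ],
)

```text
time_s: 6.8
position: [0.5209, -0.0163, 0.156]
tool_rot: [[-0.999, 0.045, 0.0], [0.045, 0.999, -0.0], [-0.0, -0.0, -1.0]]
ft_force: [-0.7, -0.1, 0.4]
grip_width: 0.0252
gripper_force: 40.6
```

```bash
python3 - <<'E'
from h import *
s=telemetry.observe();print(s["position"],s["ft_force"])
d=grab("wrist");b=grab("side")
g=cv2.resize(d["image"][165:225,240:320],(400,300),interpolation=0)
g2=cv2.resize(b["image"][200:260,274:354],(400,300),interpolation=0)
cv2.imwrite("pics/w6.png",np.hstack([g,g2])[:,:,::-1])
E
```

```text
[ 0.52091174 -0.01630046  0.15597343] [-0.70488302 -0.09310131  0.38874704]
```

View pics/w6.png

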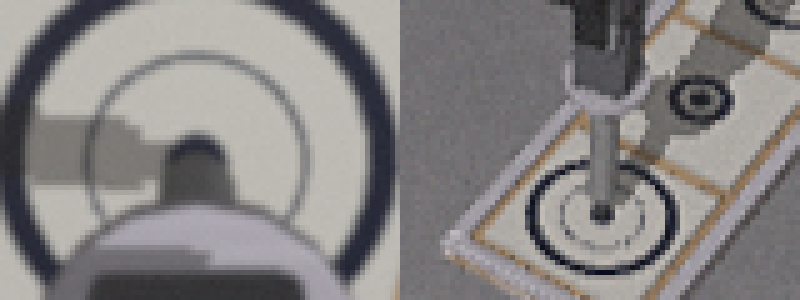

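Contact is made: the force rose by about 1.9 N and the tip is centred on the dot. I hold a little longer, then lift and go to the medium card.

Call:
send_rows(
  deltas=[
    [[0,0,0,0,0,0,-1],[0,0,0,0,0,0,-1],[0,0,-0.02,0,0,0,-1],[0,0,-0.03,0,0,0,-1],[0.008,-0.0372,0,0,0,0,-1],[0.008,-0.0372,0,0,0,0,-1],[0.008,-0.0372,0,0,0,0,-1],[0.008,-0.0372,0,0,0,0,-1],[0.0078,-0.0371,0,0,0,0,-1],[0,0,0.034,0,0,0,-1],[0,0,0,0,0,0,-1],[0,0,0,0,0,0,-1]],
  ],
)

```text
time_s: 8.4
position: [0.4732, -0.2001, 0.1727]
tool_rot: [[-0.999, 0.044, 0.001], [0.044, 0.999, -0.001], [-0.001, -0.001, -1.0]]
ft_force: [0.2, 0.2, -2.1]
grip_width: 0.0253
gripper_force: 40.3
```

```bash
python3 - <<'E'
from h import *
s=telemetry.observe();print(s["position"],s["ft_force"])
d=grab("wrist")
def dot(D,u,v,r):
    g=cv2.cvtColor(D["image"],cv2.COLOR_RGB2GRAY).astype(float)
    y,x=np.mgrid[0:420,0:560];m=np.hypot(x-u,y-v)<r
    w=np.where(m,np.clip(90-g,0,None),0)
    return ((x*w).sum()/w.sum(),(y*w).sum()/w.sum())
W=np.linalg.inv(d["T"]);p=cv2.projectPoints(np.array([[.4722,-.1998,.014]]),cv2.Rodrigues(W[:3,:3])[0],W[:3,3],np.array(d["K"],float),np.array([d["k1"],0,0,0,0.]))[0].ravel()
q=dot(d,*p,8);print(p,q,world(d,q,.014))
g=cv2.resize(d["image"][165:225,240:320],(400,300),interpolation=0)
cv2.imwrite("pics/w7.png",g[:,:,::-1])
E
```

```text
[ 0.47317077 -0.2001466   0.17269233] [ 0.15515085  0.2499221  -2.07613704]
[278.75247278 192.83347606] (np.float64(278.85031055900623), np.float64(193.24658385093167)) [[ 0.47262517 -0.19972082  0.014     ]]
```

View pics/w7.png

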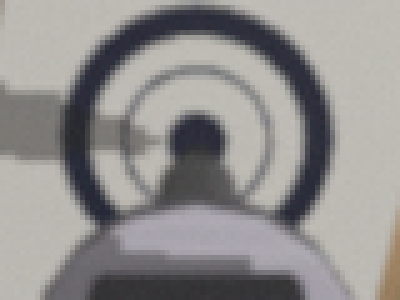

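The tip is centred over the medium dot: dot at crop (196,137), tip axis at 198. I press, hold and lift.

Call:
send_rows(
  deltas=[
    [[0,0,0.007,0,0,0,-1],[0,0,0.006,0,0,0,-1],[0,0,0.004,0,0,0,-1],[0,0,0,0,0,0,-1],[0,0,0,0,0,0,-1],[0,0,0,0,0,0,-1],[0,0,0,0,0,0,-1],[0,0,0,0,0,0,-1]],
  ],
)

```text
time_s: 9.45
position: [0.4728, -0.2002, 0.1549]
tool_rot: [[-0.999, 0.045, 0.0], [0.045, 0.999, -0.0], [-0.0, -0.0, -1.0]]
ft_force: [-0.1, 0.6, -0.4]
grip_width: 0.0251
gripper_force: 40.7
```

Call:
send_rows(
  deltas=[
    [[0,0,-0.02,0,0,0,-1],[0,0,-0.03,0,0,0,-1],[-0.0067,0.031,0,0,0,0,-1],[-0.0066,0.031,0,0,0,0,-1],[-0.0066,0.031,0,0,0,0,-1],[0,0,0.034,0,0,0,-1],[0,0,0,0,0,0,-1],[0,0,0,0,0,0,-1]],
  ],
)

```text
time_s: 10.45
position: [0.4971, -0.1087, 0.1716]
tool_rot: [[-0.999, 0.045, 0.001], [0.045, 0.999, -0.0], [-0.001, -0.0, -1.0]]
ft_force: [-0.0, -1.0, -1.1]
grip_width: 0.0252
gripper_force: 40.3
```

```bash
python3 - <<'E'
from h import *
s=telemetry.observe();print(s["position"],s["ft_force"])
d=grab("wrist")
g=cv2.cvtColor(d["image"],cv2.COLOR_RGB2GRAY).astype(float)
y,x=np.mgrid[0:420,0:560];m=(np.hypot(x-278.8,y-193)<8)
w=np.where(m,np.clip(90-g,0,None),0)
q=((x*w).sum()/w.sum(),(y*w).sum()/w.sum());print(q,world(d,q,.014))
E
```

```text
[ 0.4971354  -0.10870317  0.17164932] [-0.03358455 -0.95756697 -1.09257489]
(np.float64(279.24067580490913), np.float64(193.51992349378386)) [[ 0.49664212 -0.10787329  0.014     ]]
```

Call:
send_rows(
  deltas=[
    [[0,0.0005,0.006,0,0,0,-1],[0,0,0.006,0,0,0,-1],[0,0,0.004,0,0,0,-1],[0,0,0,0,0,0,-1],[0,0,0,0,0,0,-1],[0,0,0,0,0,0,-1],[0,0,0,0,0,0,-1],[0,0,0,0,0,0,-1]],
  ],
)

```text
time_s: 11.5
position: [0.4969, -0.1078, 0.1549]
tool_rot: [[-0.999, 0.045, 0.0], [0.045, 0.999, -0.0], [-0.0, -0.0, -1.0]]
ft_force: [0.0, -0.3, 1.6]
grip_width: 0.0252
gripper_force: 40.7
```

Call:
send_rows(
  deltas=[
    [[0,0,-0.02,0,0,0,-1],[0,0,-0.04,0,0,0,-1],[0,0,-0.06,0,0,0,-1],[0,0,-0.06,0,0,0,-1],[-0.001,0.052,0,0,0,0,-1],[-0.001,0.052,0,0,0,0,-1],[-0.001,0.052,0,0,0,0,-1],[-0.001,0.052,0,0,0,0,-1],[-0.001,0.052,0,0,0,0,-1],[-0.001,0.052,0,0,0,0,-1],[-0.001,0.052,0,0,0,0,-1],[-0.001,0.052,0,0,0,0,-1]],
  ],
)

```text
time_s: 13.0
position: [0.5231, 0.3093, 0.3343]
tool_rot: [[-0.999, 0.045, -0.001], [0.045, 0.999, -0.0], [0.001, -0.0, -1.0]]
ft_force: [1.1, -0.6, -1.5]
grip_width: 0.0252
gripper_force: 40.4
```

Call:
send_rows(
  deltas=[
    [[0,0,0,0,0,0,-1],[0,0,0,0,0,0,-1],[0,0,0,0,0,0,-1]],
  ],
)

```text
time_s: 13.38
position: [0.5236, 0.3064, 0.3349]
tool_rot: [[-0.999, 0.046, -0.0], [0.046, 0.999, -0.0], [0.0, -0.0, -1.0]]
ft_force: [-0.1, -0.2, -2.6]
grip_width: 0.0254
gripper_force: 40.6
```

```bash
python3 - <<'E'
from h import *
s=telemetry.observe();print(s["position"],s["tool_rot"],s["ft_force"])
R=np.array(s["tool_rot"]);print("to home",(R.T@(np.array([.5239,.3104,.1963])-s["position"])).round(4))
E
```

```text
[0.52359061 0.30642625 0.3349331 ] [[-9.98931491e-01  4.62150864e-02 -2.05769824e-04]
 [ 4.62151273e-02  9.98931490e-01 -1.98577570e-04]
 [ 1.96372677e-04 -2.07875067e-04 -9.99999959e-01]] [-0.07145612 -0.24476737 -2.5968903 ]
to home [-0.0002  0.004   0.1386]
```

Correct by 4 mm in y, then descend into the slot, stopping 14 mm above the hang height to check.

Call:
send_rows(
  deltas=[
    [[-0.0002,0.004,0,0,0,0,-1],[0,0,0.03,0,0,0,-1],[0,0,0.04,0,0,0,-1],[0,0,0.035,0,0,0,-1],[0,0,0.02,0,0,0,-1],[0,0,0,0,0,0,-1],[0,0,0,0,0,0,-1],[0,0,0,0,0,0,-1]],
  ],
)

```text
time_s: 14.38
position: [0.5243, 0.3116, 0.211]
tool_rot: [[-0.999, 0.045, 0.002], [0.045, 0.999, 0.001], [-0.002, 0.001, -1.0]]
ft_force: [0.1, -0.6, -1.4]
grip_width: 0.0254
gripper_force: 40.6
```

```bash
python3 - <<'E'
from h import *
s=telemetry.observe();print(s["position"],s["ft_force"])
R=np.array(s["tool_rot"]);print("to home",(R.T@(np.array([.5239,.3104,.1963])-s["position"])).round(4))
E
```

```text
[0.52425278 0.31155833 0.21104585] [ 0.07004701 -0.57489518 -1.36581165]
to home [ 0.0003 -0.0012  0.0147]
```

Call:
send_rows(
  deltas=[
    [[0.0003,-0.001,0.006,0,0,0,-1],[0,0,0.005,0,0,0,-1],[0,0,0.003,0,0,0,-1],[0,0,0.0005,0,0,0,-1],[0,0,0,0,0,0,-1],[0,0,0,0,0,0,-1],[0,0,0,0,0,0,-1]],
  ],
)

```text
time_s: 15.25
position: [0.5235, 0.3105, 0.1963]
tool_rot: [[-0.999, 0.045, 0.001], [0.045, 0.999, 0.0], [-0.001, 0.0, -1.0]]
ft_force: [-3.1, -1.9, 5.3]
grip_width: 0.0254
gripper_force: 41.7
```

Call:
send_rows(
  deltas=[
    [[0,0,0,0,0,0,-0.2],[0,0,0,0,0,0,0],[0,0,0,0,0,0,0.5],[0,0,0,0,0,0,1],[0,0,0,0,0,0,1],[0,0,0,0,0,0,1],[0,0,0,0,0,0,1]],
  ],
)

```text
time_s: 16.12
position: [0.5235, 0.3105, 0.1953]
tool_rot: [[-0.999, 0.045, 0.0], [0.045, 0.999, 0.0], [-0.0, 0.0, -1.0]]
ft_force: [0.2, -0.1, 0.1]
grip_width: 0.0853
gripper_force: 0.0
```

Call:
send_rows(
  deltas=[
    [[0,0,-0.02,0,0,0,1],[0,0,-0.04,0,0,0,1],[0,0,-0.05,0,0,0,1],[0,0,-0.05,0,0,0,1],[0.023,0,0,0,0,0,1],[0,0,0,0,0,0,1],[0,0,0,0,0,0,1],[0,0,0,0,0,0,1]],
  ],
)

```text
time_s: 17.12
position: [0.501, 0.3114, 0.3545]
tool_rot: [[-0.999, 0.045, -0.001], [0.045, 0.999, -0.001], [0.001, -0.001, -1.0]]
ft_force: [-0.7, -0.1, -0.8]
grip_width: 0.0852
gripper_force: 0.0
```

```bash
python3 - <<'E'
from h import *
d=grab("wrist");P=cloud(d);P[d["range_z"]==0]=np.nan
m=(abs(P[...,0]-.523)<.1)&(abs(P[...,1]-.309)<.07)
im=d["image"].astype(int);m&=~(im[...,2]-im[...,1]>30)
for lo,hi in((.21,.23),(.152,.16),(.16,.208)):
    k=m&(P[...,2]>lo)&(P[...,2]<hi);q=P[k]
    print(lo,len(q),np.median(q,0).round(4),cv2.minAreaRect((q[:,:2]*1000).astype(np.float32)))
s=telemetry.observe();print(s["position"],s["ft_force"],s["grip_width"],s["time_s"])
E
```

```text
0.21 751 [0.5212 0.311  0.2183] ((522.510498046875, 310.96453857421875), (25.02484130859375, 26.057525634765625), 87.63816833496094)
0.152 1513 [0.5289 0.3096 0.1531] ((532.7424926757812, 310.2508544921875), (51.95564651489258, 87.65650939941406), 87.40660095214844)
0.16 476 [0.5099 0.3116 0.1702] ((522.8756103515625, 310.5155944824219), (51.580894470214844, 67.89849090576172), 87.61058044433594)
[0.5009896  0.31141615 0.35464141] [-0.44699399 -0.47475114 -0.31250299] 0.08524719674578783 17.175
```

The stylus is back where it hung: its top is at z 0.218 and its position is within 0.5 mm of the start, upright, with the robot clear. I hand in.

```bash
python3 -c "
from rig import env;print(env.close_job())"
```

```text
the job is handed in; nothing more can be done
None
```

The stylus tip touched the large, medium and small dots in that order, resting over half a second on each; it hangs upright in its fork again, nothing else was touched, and the job was handed in at about 17 s.

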